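Load the pay-off rail with wire spools in order of height

TASK

Get the pay-off rail ready for the winder: stand the four copper wire spools upright over the pins of its four plates, one to a plate and sitting flat, in order of height with the shortest next to the guide post and the tallest farthest from it, so that each wire runs clear over the spool in front. Never let a spool tip over, and leave the varnished coil that is drying among them where it is.

Things in the scene. Friction and masses are not known exactly. Their poses are not given: they have to be found in the camera images.
- spool_a: The shortest wire spool, standing upright: black plastic with bare copper wire between two flanges. 44 mm tall, both flanges 44 mm in diameter and 5 mm thick, the copper well inside them; about 0.15 kg. Open bore in the underside, 24 mm wide and 8 mm deep; the top is closed. Origin: centre of the underside; z up along its axis.
- spool_b: The second shortest wire spool, standing upright: black plastic with bare copper wire between two flanges. 60 mm tall, both flanges 50 mm in diameter and 5 mm thick, the copper well inside them; about 0.30 kg. Open bore in the underside, 24 mm wide and 8 mm deep; the top is closed. Origin: centre of the underside; z up along its axis.
- spool_c: The second tallest wire spool, standing upright: black plastic with bare copper wire between two flanges. 76 mm tall, both flanges 56 mm in diameter and 5 mm thick, the copper well inside them; about 0.45 kg. Open bore in the underside, 24 mm wide and 8 mm deep; the top is closed. Origin: centre of the underside; z up along its axis.
- spool_d: The tallest wire spool, standing upright: black plastic with bare copper wire between two flanges. 92 mm tall, both flanges 62 mm in diameter and 5 mm thick, the copper well inside them; about 0.60 kg. Open bore in the underside, 24 mm wide and 8 mm deep; the top is closed. Origin: centre of the underside; z up along its axis.
- plate_1: One of four identical fixed spool plates in a line on the pay-off rail, about 105 mm apart (95 to 115); their numbers follow no order, only their places count. Steel disc 70 mm wide, 6 mm thick, with a 6 mm thick pin in its middle that rises 6 mm above the disc's top, tip tapered. Origin: centre of the disc's underside, on the rail's top, 15 mm above the bench; z up.
- plate_2: One of four identical fixed spool plates in a line on the pay-off rail, about 105 mm apart (95 to 115); their numbers follow no order, only their places count. Steel disc 70 mm wide, 6 mm thick, with a 6 mm thick pin in its middle that rises 6 mm above the disc's top, tip tapered. Origin: centre of the disc's underside, on the rail's top, 15 mm above the bench; z up.
- plate_3: One of four identical fixed spool plates in a line on the pay-off rail, about 105 mm apart (95 to 115); their numbers follow no order, only their places count. Steel disc 70 mm wide, 6 mm thick, with a 6 mm thick pin in its middle that rises 6 mm above the disc's top, tip tapered. Origin: centre of the disc's underside, on the rail's top, 15 mm above the bench; z up.
- plate_4: One of four identical fixed spool plates in a line on the pay-off rail, about 105 mm apart (95 to 115); their numbers follow no order, only their places count. Steel disc 70 mm wide, 6 mm thick, with a 6 mm thick pin in its middle that rises 6 mm above the disc's top, tip tapered. Origin: centre of the disc's underside, on the rail's top, 15 mm above the bench; z up.
- guide_post: Wire-guide post, fixed at one end of the pay-off rail (either end), in line with the plates, about 137 mm beyond the nearest: square dark foot 50 x 50 x 12 mm, rod 10 mm thick, white grooved pulley 38 mm across on top, 181 mm above the foot's underside. The rail's other end has only a low clamp with a black knob. Origin: centre of the foot's underside, on the rail's top; z up.
- wound_coil: The varnished ring coil, still drying, lying flat among the spools: a ring 46 mm in outer diameter, 20 mm high, wrapped in copper wire. Loose, 0.12 kg. Origin: centre of the underside; z up. Not to be disturbed.

How it is judged:
At the end, for the whole second after the job is handed in: All four spools stand at rest, upright (0.06 rad), flat on a plate over its pin (axis within 12 mm of the plate centre, underside within 2.5 mm of its top), in order of height: shortest on the plate nearest the guide post, tallest on the farthest. The coil lies within 15 mm of its start (((horizontal distance between spool_a and plate_1 below 0.012 m and z of spool_a in the frame of plate_1 between 0.003 and 0.0085 m) or (horizontal distance between spool_a and plate_2 below 0.012 m and z of spool_a in the frame of plate_2 between 0.003 and 0.0085 m) or (horizontal distance between spool_a and plate_3 below 0.012 m and z of spool_a in the frame of plate_3 between 0.003 and 0.0085 m) or (horizontal distance between spool_a and plate_4 below 0.012 m and z of spool_a in the frame of plate_4 between 0.003 and 0.0085 m)) and horizontal distance between spool_a and guide_post below 0.1895 m and angle between each of spool_a, spool_b, spool_c, spool_d's own z axis and vertical below 0.06 rad and linear speed of each of spool_a, spool_b, spool_c, spool_d below 0.01 m/s and angular speed of each of spool_a, spool_b, spool_c, spool_d below 0.1 rad/s and ((horizontal distance between spool_b and plate_1 below 0.012 m and z of spool_b in the frame of plate_1 between 0.003 and 0.0085 m) or (horizontal distance between spool_b and plate_2 below 0.012 m and z of spool_b in the frame of plate_2 between 0.003 and 0.0085 m) or (horizontal distance between spool_b and plate_3 below 0.012 m and z of spool_b in the frame of plate_3 between 0.003 and 0.0085 m) or (horizontal distance between spool_b and plate_4 below 0.012 m and z of spool_b in the frame of plate_4 between 0.003 and 0.0085 m)) and horizontal distance between spool_b and guide_post between 0.1895 and 0.2945 m and ((horizontal distance between spool_c and plate_1 below 0.012 m and z of spool_c in the frame of plate_1 between 0.003 and 0.0085 m) or (horizontal distance between spool_c and plate_2 below 0.012 m and z of spool_c in the frame of plate_2 between 0.003 and 0.0085 m) or (horizontal distance between spool_c and plate_3 below 0.012 m and z of spool_c in the frame of plate_3 between 0.003 and 0.0085 m) or (horizontal distance between spool_c and plate_4 below 0.012 m and z of spool_c in the frame of plate_4 between 0.003 and 0.0085 m)) and horizontal distance between spool_c and guide_post between 0.2945 and 0.3995 m and ((horizontal distance between spool_d and plate_1 below 0.012 m and z of spool_d in the frame of plate_1 between 0.003 and 0.0085 m) or (horizontal distance between spool_d and plate_2 below 0.012 m and z of spool_d in the frame of plate_2 between 0.003 and 0.0085 m) or (horizontal distance between spool_d and plate_3 below 0.012 m and z of spool_d in the frame of plate_3 between 0.003 and 0.0085 m) or (horizontal distance between spool_d and plate_4 below 0.012 m and z of spool_d in the frame of plate_4 between 0.003 and 0.0085 m)) and horizontal distance between spool_d and guide_post above 0.3995 m and distance of wound_coil from where it was at the start of the episode below 0.015 m); the robot touches nothing.
It fails at once if a spool is tipped over (leans more than 0.6 rad) (angle between any of spool_a, spool_b, spool_c, spool_d's own z axis and vertical above 0.6 rad).
It fails at once if the drying coil is pushed more than 15 mm (distance of wound_coil from where it was at the start of the episode above 0.015 m).
It also fails if it takes over 102 s, if anything falls off the work surface, if the arm or the gripper's body presses on something with over 40 N, if the wrist force passes 120 N, or if a joint passes its speed limit or range.

ROBOT

A 7-joint arm with a two-finger parallel gripper is mounted at the origin on the work surface. World frame = base frame: x ahead of the robot, y to its left, z up, the work surface at z = 0. Lengths are in m, angles in rad, forces in N, time in s.
With the tool pointing down it reaches from about 0.4 to 0.85 m from the base axis. Payload 4.5 kg.
Tool frame: the origin (TCP) lies where the fingers leave the gripper's body, on its centre line; the fingertips stand 64 mm ahead of it and the grasp point (between the pads) lies 45 mm ahead of it; z points along the fingers, y is the line along which they close (so a half turn about z gives the same grasp; the last joint's range is limited). The gripper opens to 88 mm and grips with 3 to 60 N. Pads are 18 mm wide; open, the fingers measure 123 mm over their backs; the gripper's body (75 mm by 187 mm) begins 45 mm behind the grasp point.
Start: joints at [-1.275, 0.689, -0.195, 1.565, 0.157, 0.902, -0.215], TCP at [0.162, 0.604, 0.303] pointing down, gripper open.
Joint ranges: [-3.01, 3.01], [-0.46, 2.08], [-1.47, 1.51], [0.13, 2.56], [-1, 4.14], [0.04, 2.09], [-2.66, 2.66]. Speed limits (rad/s): [2.57, 2.57, 3.14, 3.14, 3.14, 3.14, 3.14].

INTERFACE

Orientations are given as a unit quaternion [x, y, z, w].
In Python, from plant import r gives the robot as it stands.
- The arm moves only by the tool play_rows, never from a script. Its arguments are lists of equal length, an entry for each row: "translation": the shift along the tool's x, y, z in m, a list of three; "delta_rot": the turn, a rotation vector about the tool's x, y, z in degrees, a list of three; "grip": the opening, from -1 (shut) to 1 (fully open). In form: {"translation": [[x, y, z], ...], "delta_rot": [[rx, ry, rz], ...], "grip": [grip, ...]}. A call has 1 to 20 rows; each row shifts and turns the commanded pose from where the row before left it, along the tool's axes as they then stand; what a row does not reach is not made up. A row lasts 1/8 s, in which the tool goes at most 62.5 mm and 10.7 degrees, less where a joint would pass 70% of its speed; a pose out of reach is approached as far as the arm can. A call with a gripper value outside its range is refused whole. The fingers move at their own pace and stop on an object; "squeeze" is the grip in N (left out, the last holds). Time passes only in rows, so rows that do not move let the fingers close. It gives the time, the measured TCP pose, the force, the opening and the grip force at its end, in the units of the state.
- r.get_state(): the state, without advancing time (a new reading comes with each control period).
- r.snapshot(name): name is "side" or "top" or "wrist"; returns the picture (400x640x3 uint8, blue, green, red); there is no depth.
- r.get_calibration(name): a dict with "intrinsics" (3x3 intrinsics, pixels), "eye" and "rotation" of the camera in the world. Camera axes: x right, y up, looking along -z (the intrinsics and any distortion apply to the point x, -y, -z); pixel columns grow to the right and rows downward; lengths in m; the calibration is good to about 2 mm. A picture is of the moment at which its call begins: read the wrist's pose just before it. get_calibration takes no time and is no camera call; for the wrist camera it gives the pose at the moment of the call.
- r.finish_job(): hands the job in; it is judged then, once.
Trained networks look in the newest picture that a camera, given by its name, has taken for a name from the list of things; names that differ only in an ending like _2 or _b are one class to them, and where a whole thing is asked for, a point or a joint stands for the part that bears it (a point fixed in the world has none). Each returns a list of dicts, best first, with "confidence" (0 to 1); they miss things now and then, are a little off and sometimes report something else, mostly with a low value. They report only what shows in the picture. A call takes as long as a camera call.
- r.look_for(camera, target): "point" ([x, y, z] in m, in world coordinates, good to about 4 mm: the middle of the surface that is visible of it).
- r.silhouettes(camera, target): "pixels" (400x640 bool, what is visible of it).
The state is a dict: "clock": time; "q": joint angles; "qd": joint speeds; "joint_torque": joint torques, N m; "tool_pos": TCP position; "eef_rot": TCP orientation; "contact_force": force on the tool from outside, world axes, zero at the start; "moment": the same for the moment, N m; "opening": opening from 0.0 (shut) to 1.0 (fully open); "finger_force": force on a finger pad.
Only numpy, scipy, OpenCV 4.12 (cv2) and the standard library are available. Lean on these libraries where they do the work, as an engineer would, in place of code of your own. Each camera call takes 0.05 s, during which the arm holds its last target. There are 200 camera calls.

## Working session

There is one attempt and no reset: what is moved stays moved. The work goes in short steps, Python scripts to look and compute and a tool call to move; the robot and the scene stay as the last step left them, time stands still between calls to the robot, and variables do not carry over. Pictures are saved under pics/ and viewed, at most 14 in all, crops included, and the job is handed in when it is done.

Besides the shell and the picture viewer there is one more tool, called after "Request:" by a JSON object that holds its "name" and its "arguments", one argument or row to a line. play_rows: Moves the arm, as the interface text tells. Its arguments: {"type":"object","properties":{"translation":{"type":"array","items":{"type":"array","items":{"type":"number"}}},"delta_rot":{"type":"array","items":{"type":"array","items":{"type":"number"}}},"grip":{"type":"array","items":{"type":"number"}},"squeeze":{"type":"number"}},"required":["translation","delta_rot","grip"]}

```bash
mkdir -p pics; python3 - <<'E'
from plant import r
import cv2, numpy as np
s=r.get_state(); print(s)
for c in ['top','side']:
    im=r.snapshot(c); cv2.imwrite(f'pics/{c}0.png',im)
    k=r.get_calibration(c); print(c,k)
    for t in ['spool_a','plate_1','guide_post','wound_coil']:
        for d in r.look_for(c,t): print(c,t,np.round(d['point'],3),round(d['confidence'],2))
E
```

```text
{'clock': 0.0, 'q': array([-1.27516634,  0.6899882 , -0.1945002 ,  1.56634243,  0.15730715,
        0.9024879 , -0.21512541]), 'qd': array([-0.00121912,  0.00066089,  0.00092391, -0.00080965, -0.00180406,
       -0.00014151, -0.0006947 ]), 'joint_torque': array([-6.85951982e-04, -5.27547741e+01, -1.26693875e+00, -1.53430349e+01,
       -5.25306864e-02,  6.45082750e-03,  1.74149741e-04]), 'tool_pos': array([0.16169511, 0.60319021, 0.30190737]), 'eef_rot': array([ 1.30515233e-01,  9.91445880e-01, -9.15979365e-04, -4.71895129e-05]), 'contact_force': array([-0.00329608, -0.22321138,  0.03866592]), 'moment': array([ 0.05067659, -0.02063164,  0.03383435]), 'finger_force': 0.0, 'opening': 1.0025094788732567}
top {'intrinsics': array([[518.38609188,   0.        , 319.4901967 ],
       [  0.        , 518.38609188, 191.8606339 ],
       [  0.        ,   0.        ,   1.        ]]), 'eye': array([ 0.37113864, -0.00280203,  1.37598946]), 'rotation': array([ 0.04425254, -0.03357097, -0.70381275,  0.70821065])}
top spool_a [0.468 0.28  0.097] 0.95
top spool_a [0.442 0.094 0.072] 0.82
top spool_a [
[... 312 characters left out ...]
ound_coil [ 0.434 -0.     0.019] 0.72
side {'intrinsics': array([[383.2665177 ,   0.        , 315.01466686],
       [  0.        , 383.2665177 , 196.33973271],
       [  0.        ,   0.        ,   1.        ]]), 'eye': array([ 0.02398176, -0.50726929,  0.72293904]), 'rotation': array([ 0.37386021, -0.14785464, -0.34676856,  0.84741909])}
side spool_a [0.433 0.084 0.057] 0.95
side spool_a [ 0.456 -0.085  0.054] 0.93
side spool_a [0.458 0.268 0.063] 0.89
side spool_a [ 0.472 -0.268  0.041] 0.56
side plate_1 [ 0.642 -0.063  0.023] 0.84
side plate_1 [0.658 0.142 0.018] 0.67
side plate_1 [0.649 0.037 0.021] 0.66
side plate_1 [ 0.631 -0.17   0.023] 0.59
side guide_post [ 0.617 -0.309  0.068] 0.82
```

View pics/top0.png

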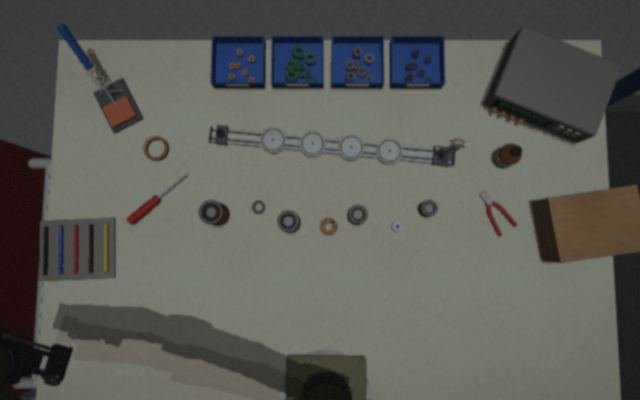

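View pics/side0.png

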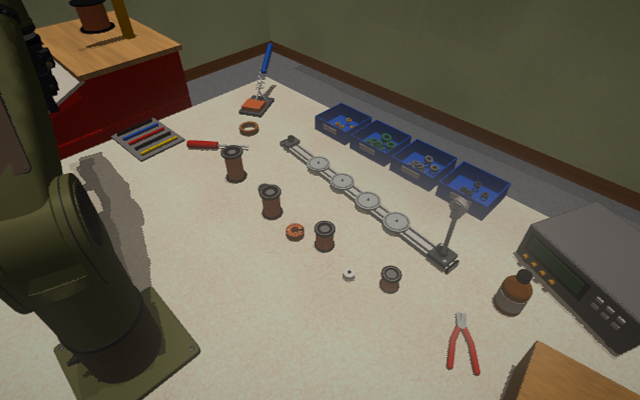

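The top view shows spools d, c, b and a at about (213,212), (288,221), (357,214) and (428,208). The coil is at (328,226), the plates run from (273,140) to (389,151), and the guide post is at the right end (445,155). The side view agrees. Next I'll refine the positions by fitting silhouettes.

```bash
cat > h.py <<'E'
from plant import r
import numpy as np, cv2
from scipy.spatial.transform import Rotation as R
from scipy.optimize import fsolve
def proj(k,P):
    p=R.from_quat(k['rotation']).inv().apply(np.asarray(P)-k['eye'])*[1,-1,-1]
    u=p@k['intrinsics'].T; return u[:,:2]/u[:,2:]
A=np.linspace(0,2*np.pi,60)
def hullc(k,x,y,rad,z0,z1):
    c=np.c_[x+rad*np.cos(A),y+rad*np.sin(A)]
    P=np.r_[np.c_[c,0*A+z0],np.c_[c,0*A+z1]]
    h=cv2.convexHull(proj(k,P).astype(np.float32)); m=cv2.moments(h)
    return np.array([m['m10'],m['m01']])/m['m00'], m['m00']
def fit(cam,k,mask,rad,z0,z1,g):
    m=cv2.moments(cv2.convexHull(cv2.findNonZero(mask.astype(np.uint8)))); c=np.array([m['m10'],m['m01']])/m['m00']
    s=fsolve(lambda v:hullc(k,v[0],v[1],rad,z0,z1)[0]-c,g,epsfcn=1e-6)
    return s, m['m00']/hullc(k,*s,rad,z0,z1)[1]
SP=dict(a=(.022,.044),b=(.025,.060),c=(.028,.076),d=(.031,.092))
def scan(cam,target,items):  # items: name->(g,rad,z0,z1)
    r.snapshot(cam);k=r.get_calibration(cam)
    for d in r.silhouettes(cam,target):
        if d['pixels'].sum()<40: continue
        ctr=np.argwhere(d['pixels']).mean(0)[::-1]
        n=min(items,key=lambda n:np.linalg.norm(hullc(k,*items[n][0],*items[n][1:])[0]-ctr))
        if np.linalg.norm(hullc(k,*items[n][0],*items[n][1:])[0]-ctr)>20: continue
        s,ar=fit(cam,k,d['pixels'],*items[n][1:],items[n][0])
        print(cam,n,np.round(s,4),'area',round(ar,2),'conf',round(d['confidence'],2))
E
python3 - <<'E'
from h import *
g=dict(a=(.48,-.262),b=(.458,-.08),c=(.44,.09),d=(.465,.275))
sp={n:(g[n],SP[n][0],0,SP[n][1]) for n in g}
pl={f'p{i}':(p,.035,.015,.021) for i,p in enumerate([(.634,-.166),(.645,-.063),(.654,.04),(.661,.141)])}
for c in ['top','side']:
    scan(c,'spool_a',sp); scan(c,'plate_1',pl); scan(c,'wound_coil',{'coil':((.434,0),.023,0,.02)})
E
```

```text
top b [ 0.4622 -0.0802] area 0.96 conf 0.89
top c [0.4408 0.0958] area 0.92 conf 0.85
top d [0.4622 0.2878] area 0.92 conf 0.64
top a [ 0.4804 -0.2638] area 0.92 conf 0.53
top p1 [ 0.6422 -0.0639] area 0.9 conf 0.97
top p3 [0.6621 0.1448] area 0.9 conf 0.74
top p0 [ 0.6334 -0.1652] area 0.94 conf 0.72
top p2 [0.654  0.0387] area 0.9 conf 0.57
top coil [ 0.4331 -0.006 ] area 0.85 conf 0.45
side a [ 0.4829 -0.2647] area 0.92 conf 0.89
side c [0.4437 0.0936] area 0.96 conf 0.89
side b [ 0.4636 -0.0818] area 0.93 conf 0.71
side d [0.466  0.2854] area 0.91 conf 0.7
side p0 [ 0.6338 -0.1673] area 0.93 conf 0.94
side p1 [ 0.644 -0.066] area 0.83 conf 0.81
side p3 [0.6642 0.1427] area 0.8 conf 0.76
side p2 [0.6557 0.0382] area 0.9 conf 0.53
side coil [ 0.4353 -0.0074] area 0.89 conf 0.55
```

Request:
{"name": "play_rows", "arguments": {
  "translation": [
    [0,0,0]
  ],
  "delta_rot": [
    [0,0,8]
  ],
  "grip": [1]
}}

```text
clock: 1.23
tool_pos: [0.1618, 0.6037, 0.3027]
eef_rot: [0.201, 0.98, -0.0, -0.0]
contact_force: [0.2, -0.1, -1.0]
opening: 0.999
finger_force: 0.0
```

Request:
{"name": "play_rows", "arguments": {
  "translation": [
    [0,0,0],
    [0,0,0],
    [0,0,0],
    [0,0,0],
    [0,0,0],
    [0,0,0],
    [0,0,0],
    [0,0,0],
    [0,0,0]
  ],
  "delta_rot": [
    [0,0,9],
    [0,0,9],
    [0,0,9],
    [0,0,9],
    [0,0,9],
    [0,0,9],
    [0,0,9],
    [0,0,9],
    [0,0,0]
  ],
  "grip": [1,1,1,1,1,1,1,1,1]
}}

```text
clock: 2.35
tool_pos: [0.1615, 0.6038, 0.3027]
eef_rot: [0.737, 0.676, 0.0, 0.0]
contact_force: [0.9, 0.7, -1.0]
opening: 1.0
finger_force: 0.0
```

```bash
cat >> h.py <<'E'
def go(x,y,z):
    s=r.get_state();T=R.from_quat(s['eef_rot'])
    print('t',round(s['clock'],2),'q',np.round(s['q'],2),'pos',np.round(s['tool_pos'],4),'yaw',np.round(np.degrees(np.arctan2(*T.as_matrix()[[1,0],1])),2),'tilt',np.round(T.as_matrix()[:2,2],4))
    print('shift tool',np.round(T.inv().apply(np.array([x,y,z])-s['tool_pos']),4))
E
python3 -c "
from h import *
go(.464,.2866,.30)"
```

```text
t 2.35 q [-1.5   0.7   0.21  1.58 -0.18  0.89 -1.31] pos [0.1615 0.6038 0.3027] yaw -4.89 tilt [ 0.0003 -0.0001]
shift tool [-0.2903  0.3284  0.0028]
```

Request:
{"name": "play_rows", "arguments": {
  "translation": [
    [-0.0242,0.0274,0],
    [-0.0242,0.0274,0],
    [-0.0242,0.0274,0],
    [-0.0242,0.0274,0],
    [-0.0242,0.0274,0],
    [-0.0242,0.0274,0],
    [-0.0242,0.0274,0],
    [-0.0242,0.0274,0],
    [-0.0242,0.0274,0],
    [-0.0242,0.0274,0],
    [-0.0242,0.0274,0],
    [-0.0242,0.0274,0],
    [0,0,0],
    [0,0,0]
  ],
  "delta_rot": [
    [0,0,0],
    [0,0,0],
    [0,0,0],
    [0,0,0],
    [0,0,0],
    [0,0,0],
    [0,0,0],
    [0,0,0],
    [0,0,0],
    [0,0,0],
    [0,0,0],
    [0,0,0],
    [0,0,0],
    [0,0,0]
  ],
  "grip": [1,1,1,1,1,1,1,1,1,1,1,1,1,1]
}}

```text
clock: 4.1
tool_pos: [0.4635, 0.2865, 0.3027]
eef_rot: [0.736, 0.676, 0.0, -0.001]
contact_force: [-1.0, 0.6, -0.5]
opening: 1.003
finger_force: 0.0
```

```bash
python3 -c "
from h import *
go(.464,.2866,.1345)
cv2.imwrite('pics/w1.png',r.snapshot('wrist'))
scan('wrist','spool_a',{'d':((.464,.2866),.031,0,.092)})"
```

```text
t 4.1 q [-0.73  0.59  0.14  1.82 -0.12  0.74 -0.6 ] pos [0.4635 0.2865 0.3027] yaw -4.86 tilt [-0.0007  0.0009]
shift tool [0.     0.0007 0.1682]
wrist d [0.4637 0.2887] area 0.96 conf 0.72
```

View pics/w1.png

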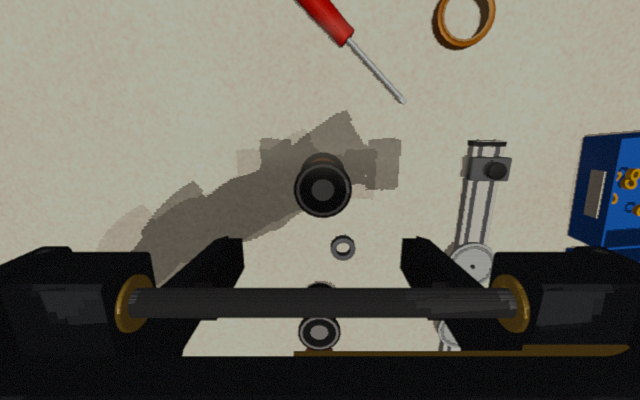

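The wrist view shows spool d at (323,190), centred between the fingers, so I'll grasp it.

Request:
{"name": "play_rows", "arguments": {
  "translation": [
    [0.001,0.0005,0.04],
    [0,0,0.04],
    [0,0,0.035],
    [0,0,0.03],
    [0,0,0.023],
    [0,0,0],
    [0,0,0],
    [0,0,0],
    [0,0,0],
    [0,0,0],
    [0,0,0],
    [0,0,0],
    [0,0,0],
    [0,0,0]
  ],
  "delta_rot": [
    [0,0,0],
    [0,0,0],
    [0,0,0],
    [0,0,0],
    [0,0,0],
    [0,0,0],
    [0,0,0],
    [0,0,0],
    [0,0,0],
    [0,0,0],
    [0,0,0],
    [0,0,0],
    [0,0,0],
    [0,0,0]
  ],
  "grip": [1,1,1,1,1,1,1,0.4,0.4,0.3,0.2,0,0,0],
  "squeeze": 40
}}

```text
clock: 6.0
tool_pos: [0.4642, 0.2867, 0.1344]
eef_rot: [0.737, 0.676, -0.0, -0.0]
contact_force: [0.2, 0.7, -5.8]
opening: 0.631
finger_force: 41.7
```

```bash
python3 -c "
from h import *
go(.663,.1437,.24)"
```

```text
t 6.0 q [-0.68  0.85  0.08  1.94 -0.16  0.36 -0.57] pos [0.4642 0.2867 0.1344] yaw -4.99 tilt [-0.0009 -0.0003]
shift tool [-0.1252  0.2104 -0.1057]
```

```bash
python3 -c "
from h import *
im=r.snapshot('side')
k=r.get_calibration('side');u=proj(k,[[.464,.287,.06]])[0].astype(int);print(u)
c=im[max(u[1]-70,0):u[1]+70,u[0]-90:u[0]+90]
w=r.snapshot('wrist')
cv2.imwrite('pics/s2.png',np.vstack([cv2.resize(c,(560,280),interpolation=2),cv2.resize(w,(560,310))]))
scan('side','spool_a',{'d':((.464,.2866),.031,0,.092)})
"
```

```text
[233 160]
side d [0.4673 0.286 ] area 0.87 conf 0.68
```

View pics/s2.png

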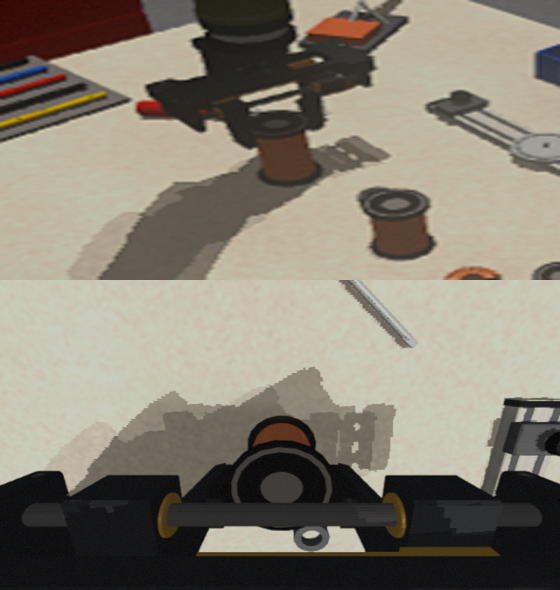

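The grip looks upright and on the top flange. I'll lift it and check.

Request:
{"name": "play_rows", "arguments": {
  "translation": [
    [0,0,-0.005],
    [0,0,-0.015],
    [0,0,-0.025],
    [0,0,-0.02],
    [0,0,0],
    [0,0,0]
  ],
  "delta_rot": [
    [0,0,0],
    [0,0,0],
    [0,0,0],
    [0,0,0],
    [0,0,0],
    [0,0,0]
  ],
  "grip": [0,0,0,0,0,0]
}}

```text
clock: 6.95
tool_pos: [0.4642, 0.2866, 0.1996]
eef_rot: [0.737, 0.676, -0.0, -0.0]
contact_force: [-1.1, -0.3, -6.9]
opening: 0.629
finger_force: 42.8
```

```bash
python3 -c "
from h import *
im=r.snapshot('side')
go(.663,.1437,.2)
z=.065
scan('side','spool_a',{'d':((.464,.2866),.031,z,.092+z)})
scan('top','spool_a',{'d':((.464,.2866),.031,z,.092+z)})
scan('wrist','spool_a',{'d':((.464,.2866),.031,z,.092+z)})
k=r.get_calibration('side');u=proj(k,[[.464,.287,.1]])[0].astype(int);print(u)
c=im[max(u[1]-70,0):u[1]+70,u[0]-90:u[0]+90]
cv2.imwrite('pics/s3.png',cv2.resize(c,(720,560),interpolation=2))
"
```

```text
t 7.0 q [-0.7   0.74  0.11  1.91 -0.15  0.5  -0.58] pos [0.464  0.2865 0.1992] yaw -4.99 tilt [-0.0012 -0.0006]
shift tool [-0.1249  0.2106 -0.0009]
side d [0.4649 0.2821] area 0.88 conf 0.89
top d [0.4573 0.2669] area 0.35 conf 0.52
wrist d [0.4645 0.2901] area 0.92 conf 0.67
[230 148]
```

View pics/s3.png

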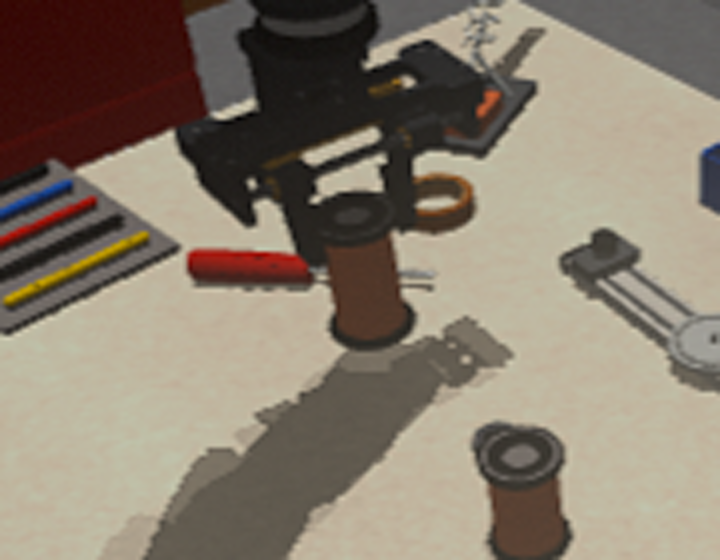

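Request:
{"name": "play_rows", "arguments": {
  "translation": [
    [-0.005,0.009,0],
    [-0.012,0.02,0],
    [-0.018,0.03,0],
    [-0.018,0.03,0],
    [-0.018,0.03,0],
    [-0.018,0.03,0],
    [-0.018,0.03,0],
    [-0.012,0.021,0],
    [-0.006,0.0105,0],
    [0,0,0],
    [0,0,0],
    [0,0,0]
  ],
  "delta_rot": [
    [0,0,0],
    [0,0,0],
    [0,0,0],
    [0,0,0],
    [0,0,0],
    [0,0,0],
    [0,0,0],
    [0,0,0],
    [0,0,0],
    [0,0,0],
    [0,0,0],
    [0,0,0]
  ],
  "grip": [0,0,0,0,0,0,0,0,0,0,0,0]
}}

```text
clock: 8.8
tool_pos: [0.6624, 0.1452, 0.1996]
eef_rot: [0.737, 0.676, -0.0, -0.001]
contact_force: [-0.7, -0.2, -6.2]
opening: 0.626
finger_force: 43.3
```

```bash
python3 -c "
from h import *
go(.663,.1437,.1555)
z=.065
for c in ['side','wrist']: scan(c,'spool_a',{'d':((.663,.1437),.031,z,.092+z)})
"
```

```text
t 8.8 q [-0.32  0.88  0.07  1.48 -0.08  0.78 -0.3 ] pos [0.6624 0.1452 0.1996] yaw -4.89 tilt [-0.0011  0.0008]
shift tool [-0.0015  0.0007  0.0441]
wrist d [0.6629 0.1482] area 0.91 conf 0.88
```

Request:
{"name": "play_rows", "arguments": {
  "translation": [
    [-0.0025,0.0005,0.01],
    [0,0,0.015],
    [0,0,0.01],
    [0,0,0.004],
    [0,0,0.002],
    [0,0,0.001],
    [0,0,0],
    [0,0,0]
  ],
  "delta_rot": [
    [0,0,0],
    [0,0,0],
    [0,0,0],
    [0,0,0],
    [0,0,0],
    [0,0,0],
    [0,0,0],
    [0,0,0]
  ],
  "grip": [0,0,0,0,0,0,0,0]
}}

```text
clock: 10.0
tool_pos: [0.6638, 0.1414, 0.1581]
eef_rot: [0.737, 0.676, 0.0, 0.0]
contact_force: [-0.1, 0.3, -6.9]
opening: 0.631
finger_force: 43.3
```

Request:
{"name": "play_rows", "arguments": {
  "translation": [
    [0,0,0.0015],
    [0,0,0],
    [0,0,0]
  ],
  "delta_rot": [
    [0,0,0],
    [0,0,0],
    [0,0,0]
  ],
  "grip": [0,0,0]
}}

```text
clock: 10.38
tool_pos: [0.6636, 0.1414, 0.1562]
eef_rot: [0.737, 0.676, 0.0, -0.0]
contact_force: [-0.0, -0.2, -6.1]
opening: 0.629
finger_force: 43.3
```

Request:
{"name": "play_rows", "arguments": {
  "translation": [
    [0,0,0.001],
    [0,0,0.001],
    [0,0,0]
  ],
  "delta_rot": [
    [0,0,0],
    [0,0,0],
    [0,0,0]
  ],
  "grip": [0,0,0]
}}

```text
clock: 10.75
tool_pos: [0.6639, 0.1414, 0.1553]
eef_rot: [0.737, 0.676, 0.0, 0.0]
contact_force: [-2.7, -0.4, 3.6]
opening: 0.625
finger_force: 40.9
```

Request:
{"name": "play_rows", "arguments": {
  "translation": [
    [0,0,0.001],
    [0,0,0.0005],
    [0,0,0]
  ],
  "delta_rot": [
    [0,0,0],
    [0,0,0],
    [0,0,0]
  ],
  "grip": [0,0,0]
}}

```text
clock: 11.12
tool_pos: [0.6641, 0.1414, 0.1552]
eef_rot: [0.737, 0.676, 0.001, 0.0]
contact_force: [-5.2, -0.9, 12.4]
opening: 0.616
finger_force: 40.8
```

Request:
{"name": "play_rows", "arguments": {
  "translation": [
    [0,0,-0.0015],
    [0,0,0],
    [0,0,0],
    [0,0,0],
    [0,0,0],
    [0,0,0],
    [0,0,0],
    [0,0,-0.02],
    [0,0,-0.04],
    [0,0,-0.05],
    [0,0,-0.03],
    [0,0,0]
  ],
  "delta_rot": [
    [0,0,0],
    [0,0,0],
    [0,0,0],
    [0,0,0],
    [0,0,0],
    [0,0,0],
    [0,0,0],
    [0,0,0],
    [0,0,0],
    [0,0,0],
    [0,0,0],
    [0,0,0]
  ],
  "grip": [0,0.2,0.3,0.5,1,1,1,1,1,1,1,1]
}}

```text
clock: 12.62
tool_pos: [0.6653, 0.1416, 0.2987]
eef_rot: [0.737, 0.676, 0.003, 0.002]
contact_force: [0.7, -0.3, -0.5]
opening: 0.995
finger_force: 0.0
```

```bash
python3 -c "
from h import *
z=.021
for c in ['side','top','wrist']: scan(c,'spool_a',{'d':((.663,.1437),.031,z,.092+z)})
go(.4422,.0947,.30)
"
```

```text
side d [0.6642 0.1418] area 0.82 conf 0.95
top d [0.6652 0.1211] area 0.21 conf 0.73
wrist d [0.6634 0.1432] area 0.95 conf 0.69
t 12.93 q [-0.32  0.77  0.09  1.4  -0.08  0.97 -0.3 ] pos [0.663  0.1413 0.2928] yaw -5.0 tilt [-0.0026 -0.0005]
shift tool [-0.0656 -0.2159 -0.0066]
```

Request:
{"name": "play_rows", "arguments": {
  "translation": [
    [-0.006,-0.0185,0],
    [-0.0085,-0.0285,0],
    [-0.0085,-0.0285,0],
    [-0.0085,-0.0285,0],
    [-0.0085,-0.0285,0],
    [-0.0085,-0.0285,0],
    [-0.0085,-0.0285,0],
    [-0.0085,-0.0264,0],
    [0,0,0],
    [0,0,0]
  ],
  "delta_rot": [
    [0,0,0],
    [0,0,0],
    [0,0,0],
    [0,0,0],
    [0,0,0],
    [0,0,0],
    [0,0,0],
    [0,0,0],
    [0,0,0],
    [0,0,0]
  ],
  "grip": [1,1,1,1,1,1,1,1,1,1]
}}

```text
clock: 14.18
tool_pos: [0.4442, 0.0953, 0.2942]
eef_rot: [0.737, 0.676, 0.001, 0.0]
contact_force: [-0.5, -0.2, 0.0]
opening: 1.0
finger_force: 0.0
```

```bash
python3 -c "
from h import *
scan('wrist','spool_a',{'c':((.4422,.0947),.028,0,.076)})
go(.4422,.0947,.1185)
"
```

```text
wrist c [0.4434 0.0968] area 0.96 conf 0.83
t 14.28 q [-0.37  0.49  0.08  2.08 -0.07  0.57 -0.33] pos [0.4442 0.0953 0.2941] yaw -5.0 tilt [0.0013 0.0004]
shift tool [-0.0008 -0.0022  0.1756]
```

Request:
{"name": "play_rows", "arguments": {
  "translation": [
    [0,-0.0015,0.03],
    [0,0,0.045],
    [0,0,0.045],
    [0,0,0.035],
    [0,0,0.0206],
    [0,0,0],
    [0,0,0],
    [0,0,0],
    [0,0,0],
    [0,0,0],
    [0,0,0],
    [0,0,0],
    [0,0,0],
    [0,0,0]
  ],
  "delta_rot": [
    [0,0,0],
    [0,0,0],
    [0,0,0],
    [0,0,0],
    [0,0,0],
    [0,0,0],
    [0,0,0],
    [0,0,0],
    [0,0,0],
    [0,0,0],
    [0,0,0],
    [0,0,0],
    [0,0,0],
    [0,0,0]
  ],
  "grip": [1,1,1,1,1,1,1,0.4,0.2,0.1,0,-0.2,-0.2,-0.2]
}}

```text
clock: 16.02
tool_pos: [0.4411, 0.095, 0.1184]
eef_rot: [0.737, 0.676, -0.0, -0.0]
contact_force: [0.0, 0.3, -4.8]
opening: 0.559
finger_force: 41.0
```

Request:
{"name": "play_rows", "arguments": {
  "translation": [
    [0,0,-0.005],
    [0,0,-0.015],
    [0,0,-0.025],
    [0,0,-0.02],
    [0,0,0],
    [0,0,0]
  ],
  "delta_rot": [
    [0,0,0],
    [0,0,0],
    [0,0,0],
    [0,0,0],
    [0,0,0],
    [0,0,0]
  ],
  "grip": [-0.2,-0.2,-0.2,-0.2,-0.2,-0.2]
}}

```text
clock: 16.77
tool_pos: [0.4412, 0.095, 0.1836]
eef_rot: [0.737, 0.676, -0.0, -0.0]
contact_force: [-0.6, 0.6, -4.7]
opening: 0.559
finger_force: 41.6
```

```bash
python3 -c "
from h import *
z=.065
for c in ['side','wrist']: scan(c,'spool_a',{'c':((.4428,.0953),.028,z,.076+z)})
go(.655,.0385,.1835)
"
```

```text
side c [0.4424 0.0919] area 0.83 conf 0.56
wrist c [0.4415 0.105 ] area 0.75 conf 0.79
t 16.98 q [-0.34  0.7   0.04  2.19 -0.09  0.26 -0.31] pos [0.441 0.095 0.183] yaw -4.99 tilt [-0.0014 -0.0003]
shift tool [-0.0376  0.2181 -0.0008]
```

Request:
{"name": "play_rows", "arguments": {
  "translation": [
    [-0.0016,0.009,0],
    [-0.0036,0.02,0],
    [-0.0054,0.031,0],
    [-0.0054,0.032,0],
    [-0.0054,0.032,0],
    [-0.0054,0.032,0],
    [-0.0054,0.031,0],
    [-0.0036,0.021,0],
    [-0.0018,0.0101,0],
    [0,0,0],
    [0,0,0],
    [0,0,0]
  ],
  "delta_rot": [
    [0,0,0],
    [0,0,0],
    [0,0,0],
    [0,0,0],
    [0,0,0],
    [0,0,0],
    [0,0,0],
    [0,0,0],
    [0,0,0],
    [0,0,0],
    [0,0,0],
    [0,0,0]
  ],
  "grip": [-0.2,-0.2,-0.2,-0.2,-0.2,-0.2,-0.2,-0.2,-0.2,-0.2,-0.2,-0.2]
}}

```text
clock: 18.48
tool_pos: [0.6546, 0.039, 0.1835]
eef_rot: [0.737, 0.676, -0.0, -0.0]
contact_force: [0.0, 0.5, -5.3]
opening: 0.554
finger_force: 42.0
```

```bash
python3 -c "
from h import *
z=.065
for c in ['side','wrist']: scan(c,'spool_a',{'c':((.655,.0385),.028,z,.076+z)})
go(.655,.0385,.1395)
"
```

```text
side c [0.6536 0.0325] area 0.76 conf 0.67
wrist c [0.6555 0.0484] area 0.76 conf 0.73
t 18.68 q [-0.15  0.87  0.04  1.57 -0.04  0.7  -0.18] pos [0.6552 0.0388 0.1837] yaw -4.98 tilt [-0.0001  0.0001]
shift tool [-0.0003 -0.0001  0.0442]
```

Request:
{"name": "play_rows", "arguments": {
  "translation": [
    [0,0,0.01],
    [0,0,0.015],
    [0,0,0.01],
    [0,0,0.005],
    [0,0,0.002],
    [0,0,0.001],
    [0,0,0.001],
    [0,0,0.0005],
    [0,0,0],
    [0,0,0]
  ],
  "delta_rot": [
    [0,0,0],
    [0,0,0],
    [0,0,0],
    [0,0,0],
    [0,0,0],
    [0,0,0],
    [0,0,0],
    [0,0,0],
    [0,0,0],
    [0,0,0]
  ],
  "grip": [-0.2,-0.2,-0.2,-0.2,-0.2,-0.2,-0.2,-0.2,-0.2,-0.2]
}}

```text
clock: 19.92
tool_pos: [0.6555, 0.0386, 0.1393]
eef_rot: [0.737, 0.676, 0.0, 0.0]
contact_force: [0.4, -0.1, -4.2]
opening: 0.554
finger_force: 41.7
```

Request:
{"name": "play_rows", "arguments": {
  "translation": [
    [0,0,0.001],
    [0,0,0],
    [0,0,0]
  ],
  "delta_rot": [
    [0,0,0],
    [0,0,0],
    [0,0,0]
  ],
  "grip": [-0.2,-0.2,-0.2]
}}

```text
clock: 20.3
tool_pos: [0.6557, 0.0386, 0.1392]
eef_rot: [0.737, 0.676, 0.0, 0.0]
contact_force: [-2.8, 0.2, 5.9]
opening: 0.552
finger_force: 40.7
```

Request:
{"name": "play_rows", "arguments": {
  "translation": [
    [0,0,-0.0005],
    [0,0,0],
    [0,0,0],
    [0,0,0],
    [0,0,0],
    [0,0,0],
    [0,0,0],
    [0,0,-0.02],
    [0,0,-0.04],
    [0,0,-0.05],
    [0,0,-0.04],
    [0,0,0],
    [0,0,0]
  ],
  "delta_rot": [
    [0,0,0],
    [0,0,0],
    [0,0,0],
    [0,0,0],
    [0,0,0],
    [0,0,0],
    [0,0,0],
    [0,0,0],
    [0,0,0],
    [0,0,0],
    [0,0,0],
    [0,0,0],
    [0,0,0]
  ],
  "grip": [-0.2,0.1,0.2,0.4,1,1,1,1,1,1,1,1,1]
}}

```text
clock: 21.92
tool_pos: [0.655, 0.0386, 0.2889]
eef_rot: [0.737, 0.676, -0.0, -0.0]
contact_force: [0.1, -0.4, -0.4]
opening: 1.004
finger_force: 0.0
```

```bash
python3 -c "
from h import *
z=.021
for c in ['side','wrist']: scan(c,'spool_a',{'c':((.655,.0385),.028,z,.076+z)})
go(.463,-.0805,.29)
"
```

```text
side c [0.6558 0.0379] area 0.92 conf 0.81
wrist c [0.6553 0.0404] area 0.95 conf 0.59
t 22.12 q [-0.15  0.75  0.05  1.49 -0.04  0.91 -0.18] pos [0.6548 0.0385 0.2873] yaw -4.99 tilt [-0.0025 -0.0002]
shift tool [-0.1353 -0.1807 -0.0021]
```

Request:
{"name": "play_rows", "arguments": {
  "translation": [
    [-0.0103,-0.0137,0],
    [-0.018,-0.024,0],
    [-0.018,-0.024,0],
    [-0.018,-0.024,0],
    [-0.018,-0.024,0],
    [-0.018,-0.024,0],
    [-0.018,-0.024,0],
    [-0.017,-0.023,0],
    [0,0,0],
    [0,0,0]
  ],
  "delta_rot": [
    [0,0,0],
    [0,0,0],
    [0,0,0],
    [0,0,0],
    [0,0,0],
    [0,0,0],
    [0,0,0],
    [0,0,0],
    [0,0,0],
    [0,0,0]
  ],
  "grip": [1,1,1,1,1,1,1,1,1,1]
}}

```text
clock: 23.38
tool_pos: [0.4646, -0.0799, 0.2885]
eef_rot: [0.737, 0.676, 0.001, 0.0]
contact_force: [0.4, 1.1, 0.0]
opening: 1.002
finger_force: 0.0
```

```bash
python3 -c "
from h import *
scan('wrist','spool_a',{'b':((.463,-.081),.025,0,.06)})
go(.463,-.0805,.1025)
"
```

```text
wrist b [ 0.4624 -0.079 ] area 0.95 conf 0.97
t 23.48 q [ 0.06  0.52  0.02  2.04 -0.02  0.59  0.01] pos [ 0.4648 -0.0796  0.2885] yaw -4.92 tilt [0.001  0.0005]
shift tool [-0.0011 -0.0019  0.186 ]
```

Request:
{"name": "play_rows", "arguments": {
  "translation": [
    [-0.0005,-0.0015,0.03],
    [0,0,0.05],
    [0,0,0.05],
    [0,0,0.035],
    [0,0,0.021],
    [0,0,0],
    [0,0,0],
    [0,0,0],
    [0,0,0],
    [0,0,0],
    [0,0,0],
    [0,0,0],
    [0,0,0],
    [0,0,0]
  ],
  "delta_rot": [
    [0,0,0],
    [0,0,0],
    [0,0,0],
    [0,0,0],
    [0,0,0],
    [0,0,0],
    [0,0,0],
    [0,0,0],
    [0,0,0],
    [0,0,0],
    [0,0,0],
    [0,0,0],
    [0,0,0],
    [0,0,0]
  ],
  "grip": [1,1,1,1,1,1,1,0.3,0.1,0,-0.1,-0.3,-0.3,-0.3]
}}

```text
clock: 25.22
tool_pos: [0.4618, -0.0808, 0.1024]
eef_rot: [0.737, 0.676, -0.0, -0.0]
contact_force: [0.1, -0.1, -2.0]
opening: 0.486
finger_force: 40.7
```

Request:
{"name": "play_rows", "arguments": {
  "translation": [
    [0,0,-0.005],
    [0,0,-0.015],
    [0,0,-0.025],
    [0,0,-0.02],
    [0,0,0],
    [0,0,0]
  ],
  "delta_rot": [
    [0,0,0],
    [0,0,0],
    [0,0,0],
    [0,0,0],
    [0,0,0],
    [0,0,0]
  ],
  "grip": [-0.3,-0.3,-0.3,-0.3,-0.3,-0.3]
}}

```text
clock: 25.98
tool_pos: [0.4619, -0.0808, 0.1676]
eef_rot: [0.737, 0.676, 0.0, -0.0]
contact_force: [-0.6, 0.6, -3.4]
opening: 0.486
finger_force: 41.4
```

```bash
python3 -c "
from h import *
z=.065
for c in ['side','wrist']: scan(c,'spool_a',{'b':((.463,-.0805),.025,z,.06+z)})
go(.643,-.065,.1675)
"
```

```text
side b [ 0.4618 -0.0873] area 0.65 conf 0.78
wrist b [ 0.462  -0.0721] area 0.76 conf 0.65
t 26.18 q [ 0.07  0.74  0.01  2.15 -0.02  0.26  0.01] pos [ 0.4617 -0.0808  0.167 ] yaw -5.0 tilt [-0.0014  0.0002]
shift tool [ 0.0315  0.1793 -0.0008]
```

Request:
{"name": "play_rows", "arguments": {
  "translation": [
    [0.0015,0.008,0],
    [0.003,0.017,0],
    [0.0045,0.026,0],
    [0.0045,0.026,0],
    [0.0045,0.026,0],
    [0.0045,0.026,0],
    [0.0045,0.025,0],
    [0.003,0.0165,0],
    [0.0015,0.009,0],
    [0,0,0],
    [0,0,0],
    [0,0,0]
  ],
  "delta_rot": [
    [0,0,0],
    [0,0,0],
    [0,0,0],
    [0,0,0],
    [0,0,0],
    [0,0,0],
    [0,0,0],
    [0,0,0],
    [0,0,0],
    [0,0,0],
    [0,0,0],
    [0,0,0]
  ],
  "grip": [-0.3,-0.3,-0.3,-0.3,-0.3,-0.3,-0.3,-0.3,-0.3,-0.3,-0.3,-0.3]
}}

```text
clock: 27.68
tool_pos: [0.6429, -0.0653, 0.1676]
eef_rot: [0.737, 0.675, -0.0, -0.0]
contact_force: [0.2, -0.1, -3.5]
opening: 0.486
finger_force: 41.4
```

```bash
python3 -c "
from h import *
go(.643,-.065,.1235)
"
```

```text
t 27.68 q [ 0.02  0.89  0.03  1.61 -0.03  0.65 -0.03] pos [ 0.6429 -0.0653  0.1676] yaw -5.02 tilt [-0.0009 -0.    ]
shift tool [0.0003 0.0001 0.0441]
```

Request:
{"name": "play_rows", "arguments": {
  "translation": [
    [0,0,0.01],
    [0,0,0.015],
    [0,0,0.01],
    [0,0,0.005],
    [0,0,0.002],
    [0,0,0.001],
    [0,0,0.001],
    [0,0,0.0005],
    [0,0,0],
    [0,0,0]
  ],
  "delta_rot": [
    [0,0,0],
    [0,0,0],
    [0,0,0],
    [0,0,0],
    [0,0,0],
    [0,0,0],
    [0,0,0],
    [0,0,0],
    [0,0,0],
    [0,0,0]
  ],
  "grip": [-0.3,-0.3,-0.3,-0.3,-0.3,-0.3,-0.3,-0.3,-0.3,-0.3]
}}

```text
clock: 28.92
tool_pos: [0.6437, -0.065, 0.1232]
eef_rot: [0.737, 0.676, 0.0, 0.0]
contact_force: [1.3, -0.0, -2.3]
opening: 0.482
finger_force: 41.1
```

Request:
{"name": "play_rows", "arguments": {
  "translation": [
    [0,0,0.0005],
    [0,0,0],
    [0,0,0]
  ],
  "delta_rot": [
    [0,0,0],
    [0,0,0],
    [0,0,0]
  ],
  "grip": [-0.3,-0.3,-0.3]
}}

```text
clock: 29.3
tool_pos: [0.6438, -0.0651, 0.1232]
eef_rot: [0.737, 0.676, 0.0, 0.0]
contact_force: [-2.2, 0.7, 4.1]
opening: 0.479
finger_force: 40.7
```

Request:
{"name": "play_rows", "arguments": {
  "translation": [
    [0,0,-0.0005],
    [0,0,0],
    [0,0,0],
    [0,0,0],
    [0,0,0],
    [0,0,0],
    [0,0,0],
    [0,0,-0.02],
    [0,0,-0.04],
    [0,0,-0.05],
    [0,0,-0.04],
    [0,0,0],
    [0,0,0]
  ],
  "delta_rot": [
    [0,0,0],
    [0,0,0],
    [0,0,0],
    [0,0,0],
    [0,0,0],
    [0,0,0],
    [0,0,0],
    [0,0,0],
    [0,0,0],
    [0,0,0],
    [0,0,0],
    [0,0,0],
    [0,0,0]
  ],
  "grip": [-0.3,0,0.1,0.3,1,1,1,1,1,1,1,1,1]
}}

```text
clock: 30.92
tool_pos: [0.6432, -0.065, 0.2734]
eef_rot: [0.737, 0.676, -0.0, -0.0]
contact_force: [-0.4, -0.8, -0.3]
opening: 1.0
finger_force: 0.0
```

```bash
python3 -c "
from h import *
z=.021
for c in ['side','wrist']: scan(c,'spool_a',{'b':((.643,-.065),.025,z,.06+z)})
go(.4815,-.2642,.29)
"
```

```text
side b [ 0.6449 -0.0656] area 0.83 conf 0.57
wrist b [ 0.6432 -0.0635] area 0.94 conf 0.79
t 31.12 q [ 0.01  0.75  0.04  1.53 -0.03  0.86 -0.03] pos [ 0.6429 -0.065   0.2719] yaw -5.0 tilt [-0.0025  0.0002]
shift tool [-0.2125 -0.1435 -0.0178]
```

Request:
{"name": "play_rows", "arguments": {
  "translation": [
    [-0.0125,-0.0085,-0.018],
    [-0.025,-0.0169,0],
    [-0.025,-0.0169,0],
    [-0.025,-0.0169,0],
    [-0.025,-0.0169,0],
    [-0.025,-0.0169,0],
    [-0.025,-0.0169,0],
    [-0.025,-0.0169,0],
    [-0.0125,-0.0085,0],
    [-0.0125,-0.0085,0],
    [0,0,0],
    [0,0,0]
  ],
  "delta_rot": [
    [0,0,0],
    [0,0,0],
    [0,0,0],
    [0,0,0],
    [0,0,0],
    [0,0,0],
    [0,0,0],
    [0,0,0],
    [0,0,0],
    [0,0,0],
    [0,0,0],
    [0,0,0]
  ],
  "grip": [1,1,1,1,1,1,1,1,1,1,1,1]
}}

```text
clock: 32.62
tool_pos: [0.4826, -0.2633, 0.2911]
eef_rot: [0.737, 0.676, 0.0, -0.0]
contact_force: [0.5, -0.4, -0.3]
opening: 0.995
finger_force: 0.0
```

```bash
python3 -c "
from h import *
scan('wrist','spool_a',{'a':((.4815,-.2642),.022,0,.044)})
go(.4815,-.264,.0865)
"
```

```text
wrist a [ 0.4808 -0.2629] area 0.95 conf 0.68
t 32.73 q [ 0.42  0.6   0.    1.81 -0.    0.72  0.33] pos [ 0.4826 -0.2633  0.291 ] yaw -4.89 tilt [0.0004 0.0007]
shift tool [-0.001  -0.0011  0.2045]
```

Request:
{"name": "play_rows", "arguments": {
  "translation": [
    [-0.0005,-0.0015,0.03],
    [0,0,0.05],
    [0,0,0.05],
    [0,0,0.04],
    [0,0,0.0225],
    [0,0,0.012],
    [0,0,0],
    [0,0,0],
    [0,0,0],
    [0,0,0],
    [0,0,0],
    [0,0,0],
    [0,0,0],
    [0,0,0],
    [0,0,0]
  ],
  "delta_rot": [
    [0,0,0],
    [0,0,0],
    [0,0,0],
    [0,0,0],
    [0,0,0],
    [0,0,0],
    [0,0,0],
    [0,0,0],
    [0,0,0],
    [0,0,0],
    [0,0,0],
    [0,0,0],
    [0,0,0],
    [0,0,0],
    [0,0,0]
  ],
  "grip": [1,1,1,1,1,1,1,1,0.2,0,-0.1,-0.2,-0.4,-0.4,-0.4]
}}

```text
clock: 34.6
tool_pos: [0.4801, -0.2645, 0.0864]
eef_rot: [0.737, 0.676, -0.0, -0.0]
contact_force: [0.3, 0.3, -2.1]
opening: 0.419
finger_force: 40.7
```

Request:
{"name": "play_rows", "arguments": {
  "translation": [
    [0,0,-0.005],
    [0,0,-0.015],
    [0,0,-0.025],
    [0,0,-0.02],
    [0,0,0],
    [0,0,0]
  ],
  "delta_rot": [
    [0,0,0],
    [0,0,0],
    [0,0,0],
    [0,0,0],
    [0,0,0],
    [0,0,0]
  ],
  "grip": [-0.4,-0.4,-0.4,-0.4,-0.4,-0.4]
}}

```text
clock: 35.35
tool_pos: [0.4801, -0.2645, 0.1516]
eef_rot: [0.737, 0.676, 0.0, -0.0]
contact_force: [-0.3, 0.4, -2.1]
opening: 0.418
finger_force: 41.0
```

```bash
python3 -c "
from h import *
go(.6337,-.166,.1515)
"
```

```text
t 35.35 q [ 0.42  0.82 -0.    1.92  0.01  0.4   0.33] pos [ 0.4801 -0.2645  0.1516] yaw -5.0 tilt [-0.0001  0.0002]
shift tool [0.1115 0.1444 0.    ]
```

Request:
{"name": "play_rows", "arguments": {
  "translation": [
    [0.0115,0,0],
    [0.024,0,0],
    [0.026,0,0],
    [0.025,0,0],
    [0.016,0,0],
    [0.009,0.009,0],
    [0,0.022,0],
    [0,0.028,0],
    [0,0.028,0],
    [0,0.027,0],
    [0,0.02,0],
    [0,0.0104,0],
    [0,0,0],
    [0,0,0],
    [0,0,0]
  ],
  "delta_rot": [
    [0,0,0],
    [0,0,0],
    [0,0,0],
    [0,0,0],
    [0,0,0],
    [0,0,0],
    [0,0,0],
    [0,0,0],
    [0,0,0],
    [0,0,0],
    [0,0,0],
    [0,0,0],
    [0,0,0],
    [0,0,0],
    [0,0,0]
  ],
  "grip": [-0.4,-0.4,-0.4,-0.4,-0.4,-0.4,-0.4,-0.4,-0.4,-0.4,-0.4,-0.4,-0.4,-0.4,-0.4]
}}

```text
clock: 37.22
tool_pos: [0.6331, -0.1662, 0.1516]
eef_rot: [0.737, 0.675, -0.0, -0.0]
contact_force: [0.3, -0.0, -2.0]
opening: 0.419
finger_force: 41.0
```

Request:
{"name": "play_rows", "arguments": {
  "translation": [
    [0,0,0.01],
    [0,0,0.015],
    [0,0,0.01],
    [0,0,0.005],
    [0,0,0.002],
    [0,0,0.001],
    [0,0,0.0005],
    [0,0,0],
    [0,0,0]
  ],
  "delta_rot": [
    [0,0,0],
    [0,0,0],
    [0,0,0],
    [0,0,0],
    [0,0,0],
    [0,0,0],
    [0,0,0],
    [0,0,0],
    [0,0,0]
  ],
  "grip": [-0.4,-0.4,-0.4,-0.4,-0.4,-0.4,-0.4,-0.4,-0.4]
}}

```text
clock: 38.35
tool_pos: [0.634, -0.1662, 0.1083]
eef_rot: [0.737, 0.676, 0.0, 0.0]
contact_force: [0.3, 1.1, -1.6]
opening: 0.418
finger_force: 41.0
```

Request:
{"name": "play_rows", "arguments": {
  "translation": [
    [0,0,0.0005],
    [0,0,0],
    [0,0,0]
  ],
  "delta_rot": [
    [0,0,0],
    [0,0,0],
    [0,0,0]
  ],
  "grip": [-0.4,-0.4,-0.4]
}}

```text
clock: 38.72
tool_pos: [0.6338, -0.1661, 0.1076]
eef_rot: [0.737, 0.676, 0.0, -0.0]
contact_force: [-0.2, -0.4, -1.1]
opening: 0.418
finger_force: 41.0
```

Request:
{"name": "play_rows", "arguments": {
  "translation": [
    [0,0,0.0005],
    [0,0,0.0003],
    [0,0,0]
  ],
  "delta_rot": [
    [0,0,0],
    [0,0,0],
    [0,0,0]
  ],
  "grip": [-0.4,-0.4,-0.4]
}}

```text
clock: 39.1
tool_pos: [0.6339, -0.1661, 0.1072]
eef_rot: [0.737, 0.676, 0.0, 0.0]
contact_force: [-1.0, 0.7, 3.1]
opening: 0.417
finger_force: 40.6
```

Request:
{"name": "play_rows", "arguments": {
  "translation": [
    [0,0,0],
    [0,0,0],
    [0,0,0],
    [0,0,0],
    [0,0,0],
    [0,0,0],
    [0,0,0],
    [0,0,-0.02],
    [0,0,-0.04],
    [0,0,-0.05],
    [0,0,-0.05],
    [0,0,-0.05],
    [0,0,0],
    [0,0,0]
  ],
  "delta_rot": [
    [0,0,0],
    [0,0,0],
    [0,0,0],
    [0,0,0],
    [0,0,0],
    [0,0,0],
    [0,0,0],
    [0,0,0],
    [0,0,0],
    [0,0,0],
    [0,0,0],
    [0,0,0],
    [0,0,0],
    [0,0,0]
  ],
  "grip": [-0.4,-0.1,0,0.2,1,1,1,1,1,1,1,1,1,1]
}}

```text
clock: 40.85
tool_pos: [0.6334, -0.166, 0.3172]
eef_rot: [0.737, 0.676, 0.0, -0.0]
contact_force: [-0.1, -0.3, -0.2]
opening: 1.0
finger_force: 0.0
```

```bash
python3 -c "
from h import *
z=.021
G=dict(a=(.6336,-.1663),b=(.643,-.065),c=(.655,.0385),d=(.663,.1437))
for c in ['side','top','wrist']: scan(c,'spool_a',{n:(G[n],SP[n][0],z,SP[n][1]+z) for n in G})
scan('side','wound_coil',{'coil':((.434,0),.023,0,.02)})
im=r.snapshot('side');cv2.imwrite('pics/s4.png',im)
go(.63,-.166,.3)"
```

```text
side d [0.6617 0.1401] area 0.84 conf 0.87
side a [ 0.6346 -0.1665] area 0.9 conf 0.72
side b [ 0.6456 -0.0649] area 0.9 conf 0.69
side c [0.6578 0.0387] area 0.91 conf 0.57
top d [0.6621 0.1427] area 0.94 conf 0.88
top c [0.6557 0.041 ] area 0.9 conf 0.7
top b [ 0.6425 -0.0639] area 0.93 conf 0.55
wrist a [ 0.6341 -0.1645] area 0.92 conf 0.81
wrist b [ 0.6434 -0.0634] area 0.94 conf 0.64
side coil [ 0.4339 -0.0069] area 0.91 conf 0.52
t 41.3 q [ 0.15  0.72  0.07  1.46 -0.06  0.97  0.15] pos [ 0.6338 -0.1661  0.3163] yaw -5.0 tilt [-0.0008  0.0003]
shift tool [-0.0002 -0.0037  0.0163]
```

View pics/s4.png

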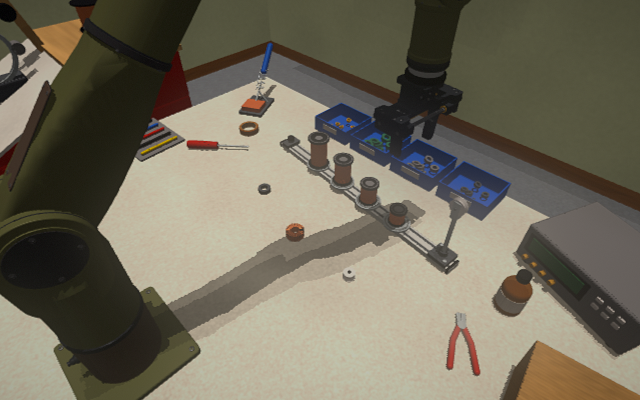

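The picture shows all four spools upright on their plates, from d at (318,150) down to a at (398,215) beside the post. The coil hasn't moved from (295,231), and the gripper is clear of everything.

```bash
python3 -c "
from plant import r
print(r.finish_job())"
```

```text
the job is handed in; nothing more can be done
None
```

I handed the job in at about 41 s of the 102 s allowed. All four spools measured within 4 mm of their plate centres, shortest next to the guide post and tallest farthest from it, none tipped, and the coil hasn't moved; the hand-in returned no verdict.

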